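Seat the slender bore gauge in the clamped drawtube

TASK

Draw the slender gauge out of its rack bay by its shank, lay it in the notched rest and let go so that you can take it again by the handle, then push it into the bushing in the drawtube's open end until its square collar is fully home against the end face, and leave it there. Leave the stout gauge, the eyepiece, the filter and the dust cap where they are.

Things in the scene. Friction and masses are not known exactly. Their poses are not given: they have to be found in the camera images.
- gauge: Slender gauge, 130 g, 182 mm long. Origin on its axis at the collar's front face. Round dark steel shank 10 mm thick, 100 mm along its -x (tip tapered over 4 mm); along +x a collar 26 mm square, 6 mm thick, grooved handle 16 mm square from 6 to 72 mm, end block 26 mm square from 72 to 82 mm. Balances near the collar. Starts in a rack bay, handle inside, 65 to 85 mm of shank sticking out.
- stout_gauge: Stout gauge, a bystander in the other bay: same collar and handle, but the shank is 18 mm thick and 70 mm long. Origin and axes as for the slender gauge.
- rack: Fixed plywood rack, 125 (x) by 140 (y) by 82 mm tall, origin under its centre. Two bays 34 mm wide and 34 mm high at y = +35 and -35 mm, floor 40 mm above the table, roofed, closed at the back, open only at the front face x = -62.5 mm. A stowed gauge's axis is 53 mm above the table and along the rack's x; draw it out along -x.
- rest: Fixed dark hardwood rest, base 150 (x) by 60 (y) by 12 mm, origin under its centre. A post 12 mm thick at x = -57 mm has a 90 degree V notch, 40 mm wide, tips 78 mm above the table, for the shank. At x = +57 mm a flat-floored cradle 26 mm long, floor 32 mm wide and 52 mm above the table, flared sides 19 mm high, takes the handle's end block.
- seat (a point): Point over the rest, 65 mm above the table, axes as the rest's. A gauge laid in the rest has its origin here (up to 10 mm either way along x will do), x axis along the rest's x, shank to -x over the V post, and its handle free between the posts to be gripped.
- vise: Fixed green vise head on a swivel foot, a drawtube in its jaws. Origin under the foot's middle, 12 mm above the table. Jaws at y = +-32 to +-52 mm, 64 mm long in x, tops 136 mm above the table. The screw with a brass tommy bar runs out to y = +102 mm (towards the robot), at most 90 mm above the table.
- mouth (a point): Centre of the drawtube's open end face, 110 mm above the table, axes as the vise's. The black drawtube, 57 mm wide, lies level along x; the end face looks along +x, 33 mm beyond the jaws. Flush in it sits an aluminium bushing with a bore 13 mm wide, 60 mm long; behind it the tube is hollow. The gauge goes in along -x; fully home its origin is here, its x axis along this x.
- eyepiece: Rubber-armoured eyepiece, upright, 60 mm wide, 126 mm tall, origin under its centre. Bystander.
- filter: Smoked glass filter in a black ring, lying flat, 62 mm wide, 10 mm thick, origin under its centre. Bystander.
- dust_cap: Brass dust cap lying flat, 66 mm wide, 21 mm high, origin under its centre. Bystander.
Mind the look-alikes: they are no part of the job. What is shaped like the gauge but blue is not meant.

How it is judged:
By the outcome, as a careful person would: the job done as asked, in the order asked, and still so for the second after the job is handed in, with the robot touching nothing.
It also fails if it takes over 53 s, if anything falls off the work surface, if the arm or the gripper's body presses on something with over 40 N, if the wrist force passes 120 N, or if a joint passes its speed limit or range.

ROBOT

A 7-joint arm with a two-finger parallel gripper is mounted at the origin on the work surface. World frame = base frame: x ahead of the robot, y to its left, z up, the work surface at z = 0. Lengths are in mm, angles in rad, forces in N, time in s.
With the tool pointing down it reaches from about 400 to 850 mm from the base axis. Payload 6.9 kg.
Tool frame: the origin (TCP) lies midway between the tips of the shut fingers; the grasp point (between the pads) lies 19 mm behind it; z points along the fingers, y is the line along which they close (so a half turn about z gives the same grasp; the last joint's range is limited). The gripper opens to 85 mm and grips with 20 to 120 N. Pads are 22 mm wide; open, the fingers measure 114 mm over their backs; the gripper's body (76 mm by 85 mm) begins 54 mm behind the grasp point. The pads swing forward as they close: fully open they stand 13 mm farther back than shut.
Start: joints at [-1.222, 0.507, -0.238, 1.5, 0.126, 1.149, -0.155], TCP at [150.89, 606.501, 231.275] pointing down, gripper open.
Joint ranges: [-3.08, 3.08], [-0.24, 2.05], [-1.43, 1.35], [0, 2.5], [-1.52, 4.66], [0.17, 1.96], [-2.89, 2.89]. Speed limits (rad/s): [2.39, 2.39, 3.14, 3.14, 3.14, 3.14, 3.14].

INTERFACE

Orientations are given as a rotation vector (axis times angle).
In Python, from plant import get_obs, capture, close_job gives the robot as it stands.
- The arm moves only by the tool move_arm, never from a script. Its argument "steps" is a list of rows, each a list of 3 entries, a list of its own where there are three numbers: the shift along the tool's x, y, z in units of 30 mm (1.0 is 30 mm), then the turn about the tool's z in units of 6 degrees (1.0 is 6 degrees), then the opening, from 0 (shut) to 1 (fully open). In form: [[[dx, dy, dz], spin, grip], ...]. A call has 1 to 8 rows; each row shifts and turns the commanded pose from where the row before left it, along the tool's axes as they then stand; what a row does not reach is not made up. A row lasts 1/12 s, in which the tool goes at most 41.7 mm and 7.16 degrees, less where a joint would pass 70% of its speed; a pose out of reach is approached as far as the arm can. A call is refused whole if a number of a shift passes 1 or a number of a turn 1, either way. A call with a gripper value outside its range is refused whole. The fingers move at their own pace and stop on an object; the grip force is fixed at half the most. Time passes only in rows, so rows that do not move let the fingers close. It gives the time, the measured TCP pose, the force, the opening and the grip force at its end, in the units of the state.
- get_obs(): the state, without advancing time (a new reading comes with each control period).
- capture(name): name is "scene" or "top" or "wrist"; returns a dict with "image" (480x640x3 uint8, blue, green, red), "range_z" (480x640 float32, mm along the optical axis (not along the pixel's ray), 0 where there is no reading), "K" (3x3 intrinsics, pixels), "k1" (the pictures are not rectified: a ray, as slopes to the right and down, at radius r is drawn at 1 + k1 r^2 times it, then the intrinsics apply), "R" (3x3) and "t" (3): a world point X has camera coordinates R X + t. Camera axes: x right, y down, z forward; pixel columns grow to the right and rows downward; lengths in mm; the calibration is good to about 2 mm. A picture is of the moment at which its call begins.
- close_job(): hands the job in; it is judged then, once.
The state is a dict: "time": time; "joint_pos": joint angles; "qd": joint speeds; "joint_efforts": joint torques, N m; "tool_pos": TCP position; "tool_rot": TCP orientation; "ft_force": force on the tool from outside, world axes, zero at the start; "wrist_torque": the same for the moment, N m; "width": opening from 0.0 (shut) to 1.0 (fully open); "gripper_force": force on a finger pad.
Only numpy, scipy, OpenCV 4.12 (cv2) and the standard library are available. Lean on these libraries where they do the work, as an engineer would, in place of code of your own. Each camera call takes 0.05 s, during which the arm holds its last target. There are 200 camera calls.

## Working session

There is one attempt and no reset: what is moved stays moved. The work goes in short steps, Python scripts to look and compute and a tool call to move; the robot and the scene stay as the last step left them, time stands still between calls to the robot, and variables do not carry over. Pictures are saved under pics/ and viewed, at most 10 in all, crops included, and the job is handed in when it is done.

Besides the shell and the picture viewer there is one more tool, called after "Emit:" as name(argument=value, ...), one argument or row to a line, values as JSON. move_arm: Moves the arm, as the interface text tells. Its arguments: {"type":"object","properties":{"steps":{"type":"array"}},"required":["steps"]}

```bash
mkdir -p pics; ls; cat > h.py <<'E'
import numpy as np, cv2
from plant import get_obs, capture, close_job
from scipy.spatial.transform import Rotation as Ro
def cloud(c):
    K=c["K"];h,w=c["range_z"].shape
    u,v=np.meshgrid(np.arange(w),np.arange(h))
    dx=(u-K[0,2])/K[0,0];dy=(v-K[1,2])/K[1,1]
    x,y=dx.copy(),dy.copy()
    for _ in range(10):
        f=1+c["k1"]*(x*x+y*y);x,y=dx/f,dy/f
    z=c["range_z"]
    P=np.stack([x*z,y*z,z],-1)
    W=(P-np.array(c["t"]))@np.array(c["R"])
    W[z<=0]=np.nan
    return W
def proj(c,X):
    p=np.array(c["R"])@np.array(X,float)+np.array(c["t"]);x,y=p[:2]/p[2];f=1+c["k1"]*(x*x+y*y)
    K=c["K"];return K[0,0]*x*f+K[0,2],K[1,1]*y*f+K[1,2]
E
python3 - <<'E'
from h import *
print(get_obs())
for n in ("scene","top"):
    c=capture(n);cv2.imwrite(f"pics/{n}0.png",c["image"]);np.savez(f"{n}0.npz",**c)
    print(n,c["K"],c["k1"],-np.array(c["R"]).T@c["t"])
E
```

```text
pics
{'time': 0.0, 'joint_pos': array([-1.22148996,  0.50834173, -0.23752912,  1.50112089,  0.12570281,
        1.14886457, -0.15478666]), 'qd': array([-1.51095733e-03,  1.16766097e-03, -2.45885628e-06,  1.14511946e-03,
       -1.07452057e-03,  6.80477475e-04,  1.38789805e-03]), 'joint_efforts': array([-2.69970378e-04, -6.20587993e+01, -2.18638055e+00, -2.49658191e+01,
        1.28766263e-02,  1.14133355e-02,  4.73767159e-06]), 'tool_pos': array([150.82926097, 606.02822749, 230.43150268]), 'tool_rot': array([-3.81946314e-01, -3.11810035e+00,  2.72516131e-03]), 'ft_force': array([ 0.1727961 , -0.25718096,  0.0524015 ]), 'wrist_torque': array([-0.04371159, -0.02643901,  0.00909831]), 'gripper_force': 0.0, 'width': 1.0033658116774913}
scene [[462.9171005    0.         318.55261169]
 [  0.         462.9171005  240.82590822]
 [  0.           0.           1.        ]] 0.03601524244717272 [1065.50439097 -585.15656132  757.40635559]
top [[513.66813114   0.         318.57171201]
 [  0.         513.66813114 236.46069131]
 [  0.           0.           1.        ]] -0.03816098843521207 [ 464.76470105    1.02657317 1022.29080046]
```

View pics/scene0.png

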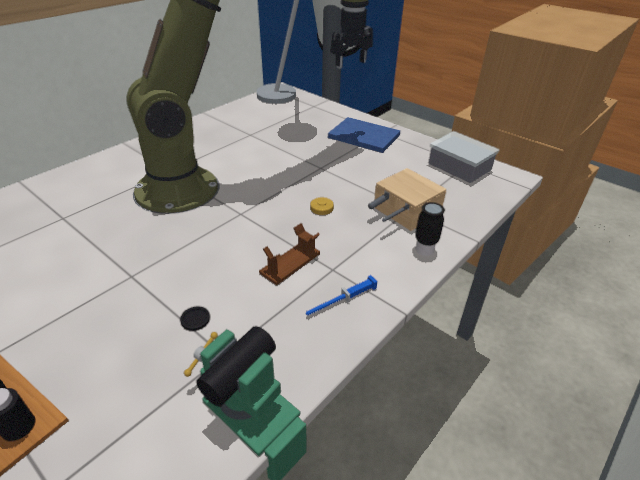

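View pics/top0.png

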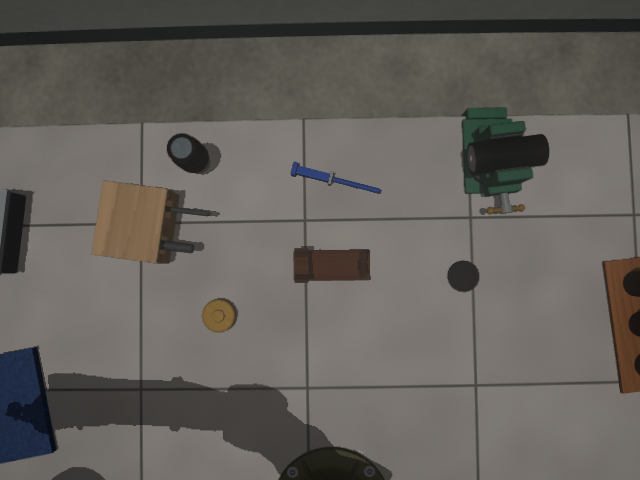

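Top view: the rack is at (130,222). Two dark shanks stick out to the right: a thin one at (165–218, 211) and a thick one at (160–200, 246). The blue look-alike is at (335,178). The rest is at (332,265), and the vise is at (505,150) with the screw towards the robot, so the mouth is the left tube end at (470,157). The thin dark shank fits the slender gauge. I'll measure it and confirm in a crop.

```bash
python3 - <<'E'
from h import *
def ld(n):
    d=np.load(n+"0.npz");return {k:(d[k] if d[k].ndim else float(d[k])) for k in d}
t=ld("top");s=ld("scene");W=cloud(t);S=cloud(s)
def rect(P,name):
    r=cv2.minAreaRect(P[:,:2].astype(np.float32));print(name,len(P),np.round(r[0],1),np.round(r[1],1),round(r[2],2),"z",np.round(np.percentile(P[:,2],[5,50,95]),1))
    return r
def box(C,x0,x1,y0,y1,z0,z1):
    P=C.reshape(-1,3);m=(P[:,0]>x0)&(P[:,0]<x1)&(P[:,1]>y0)&(P[:,1]<y1)&(P[:,2]>z0)&(P[:,2]<z1);return P[m]
print("px", [np.round(W[v,u],1) for u,v in [(130,222),(195,211),(185,246),(300,265),(335,265),(362,265),(510,153),(472,157)]])
for nm,C in(("top",W),("scene",S)):
    print(nm)
    R=box(C,400,640,280,480,76,90);rect(R,"rack roof")
    Sh=box(C,380,650,150,360,48,64)
    lab=Sh[Sh[:,1]<rect(R,"")[0][1]-66] if len(R) else Sh
    rect(Sh,"shanks")
    rest=box(C,320,560,-100,80,40,85);rect(rest,"rest up")
    rect(box(C,320,560,-100,80,6,18),"rest base")
    tb=box(C,500,720,-460,-230,120,150);rect(tb,"tube/jaw tops")
for n,C,im in(("t",W,t),("s",S,s)):
    pass
a=cv2.resize(t["image"][160:300,80:400],None,fx=2.5,fy=2.5,interpolation=cv2.INTER_CUBIC)
b=cv2.resize(s["image"][170:300,240:460],(600*1,int(600*130/220)))
o=np.zeros((a.shape[0],a.shape[1],3),np.uint8)
cv2.imwrite("pics/c1.png",a[:350]);
e=cv2.resize(s["image"][175:290,250:450],None,fx=4,fy=4,interpolation=cv2.INTER_CUBIC);cv2.imwrite("pics/c2.png",e)
E
```

```text
px [array([555.6, 364.9,  81.7]), array([576.7, 249.3,  56.9]), array([510.6, 269.4,  53.5]), array([471.2,  51.2,  53.3]), array([470.3, -15.4,  12.1]), array([469.2, -65.2,  58.3]), array([ 659. , -321.4,  139.5]), array([ 656.6, -259.7,  122.5])]
top
rack roof 5006 [557.4 366.6] [127.4 140.8] 81.39 z [79.  81.9 84.6]
 5006 [557.4 366.6] [127.4 140.8] 81.39 z [79.  81.9 84.6]
shanks 643 [538.8 286.1] [ 85.2 134. ] 64.02 z [50.1 56.1 60.5]
rest up 671 [470.3  -4.8] [133.   63.3] 89.18 z [49.7 60.9 75.1]
rest base 1699 [474.9 -17.6] [165.9 117.8] 66.88 z [ 8.6 11.7 14.6]
tube/jaw tops 3217 [ 664.1 -325. ] [103.5 131.7] 6.55 z [122.9 134.3 138.9]
scene
rack roof 1444 [559.8 365.9] [127.6 144.7] 81.75 z [79.  82.3 84.4]
 1444 [559.8 365.9] [127.6 144.7] 81.75 z [79.  82.3 84.4]
shanks 460 [550.2 276.2] [107.7 143.3] 85.55 z [49.2 56.3 62.4]
rest up 436 [470.6  -5.2] [136.6  65.9] 87.42 z [42.9 57.5 75. ]
rest base 936 [473.  -10.1] [151.4  62.8] 89.67 z [ 8.6 12.7 15.1]
tube/jaw tops 3418 [ 666.9 -326.1] [104.6 132.2] 4.18 z [122.6 134.9 138.8]
```

View pics/c2.png

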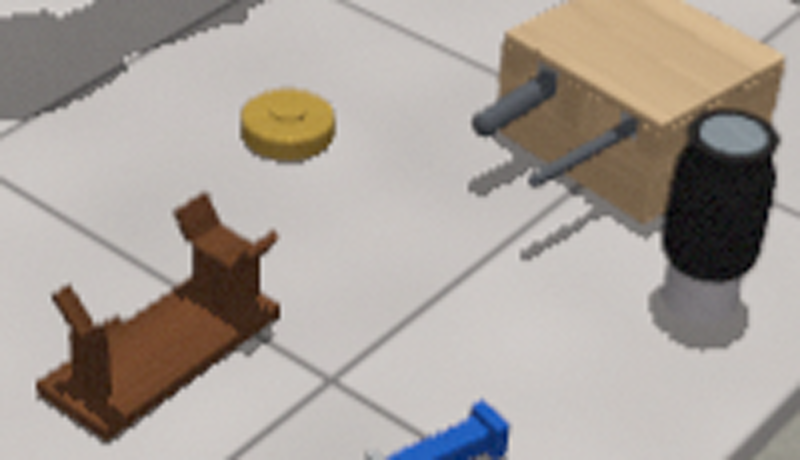

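The crop shows the slender shank at crop (585,150), next to the eyepiece, and the stout one at (515,105). Only the thin dark one fits the slender gauge; the blue one at the bottom is the decoy. The rest's cradle points towards the rack and its V post towards the vise.

```bash
cat >> h.py <<'E'
def delta(T,yaw_y=None):
    """shift in tool axes (units 30mm) from present to TCP target T; spin units to bring tool y to angle yaw_y(deg)"""
    o=get_obs();R=Ro.from_rotvec(o["tool_rot"]).as_matrix()
    d=R.T@(np.array(T,float)-o["tool_pos"])/30
    a=np.degrees(np.arctan2(R[1,1],R[0,1]));s=None
    if yaw_y is not None: s=-(((yaw_y-a)+90)%180-90)/6
    print("t",round(o["time"],2),"tcp",np.round(o["tool_pos"],1),"shift",np.round(d,3),"spin",s,"yaw",round(a,2),"tilt",np.round(R[:,2],3),"w",round(o["width"],3),"F",np.round(o["ft_force"],1))
E
python3 - <<'E'
from h import *
d=np.load("top0.npz");t={k:(d[k] if d[k].ndim else float(d[k])) for k in d}
d=np.load("scene0.npz");s={k:(d[k] if d[k].ndim else float(d[k])) for k in d}
u=np.array([np.cos(np.radians(81.6)),np.sin(np.radians(81.6))]);n=np.array([-u[1],u[0]])
c0=np.array([558.5,366.3])
for c in(t,s):
    P=cloud(c).reshape(-1,3);a=(P[:,:2]-c0)@u;b=(P[:,:2]-c0)@n
    m=(a<-64)&(a>-170)&(abs(b+35)<12)&(P[:,2]>46)&(P[:,2]<68)
    print("shank",m.sum(),"a",a[m].min(),a[m].max(),"b med",np.median(b[m]),np.polyfit(a[m],b[m],1),"z",np.percentile(P[m,2],[10,50,90]))
w=capture("wrist");cv2.imwrite("pics/w0.png",w["image"])
o=get_obs();R=Ro.from_rotvec(o["tool_rot"]).as_matrix()
print("cam in tool",R.T@(-np.array(w["R"]).T@w["t"]-o["tool_pos"]),np.round(np.array(w["R"])@R,3),w["K"][0])
g=c0+u*(-62.5-25)+n*-35
delta([g[0],g[1],230],-8.4);print(g)
E
```

```text
shank 207 a -139.8729322829241 -65.44452241767334 b med -33.31769678539356 [ 1.10814550e-02 -3.23355022e+01] z [54.21303367 56.76910367 59.52544987]
shank 94 a -142.04557555478178 -65.52016403411004 b med -37.801552925017425 [ 3.05430280e-04 -3.74655877e+01] z [53.51611121 56.31076921 59.10193586]
cam in tool [ 8.27445020e+01  1.72490929e-02 -1.43249742e+02] [[ 0.     1.     0.001]
 [-0.949  0.    -0.315]
 [-0.315 -0.001  0.949]] [428.84412552   0.         321.87054825]
t 0.15 tcp [150.8 606.1 230.6] shift [-16.561  -7.268   0.031] spin 14.071911794907018 yaw 76.03 tilt [-0.    -0.001 -1.   ] w 1.005 F [-0.8  1.  -0.2]
[580.34226665 274.62576487]
```

```bash
python3 - <<'E'
from h import *
u=np.array([np.cos(np.radians(81.6)),np.sin(np.radians(81.6))]);n=np.array([-u[1],u[0]])
g=np.array([558.5,366.3])+u*-108+n*-35.3;print(g);delta([*g,200],-8.4)
E
```

```text
[577.64434627 254.30185713]
t 0.15 tcp [150.8 606.1 230.6] shift [-16.637  -7.946   1.032] spin 14.071911794907018 yaw 76.03 tilt [-0.    -0.001 -1.   ] w 1.005 F [-0.8  1.  -0.2]
```

Translate first in the current orientation, 17 rows with no spin, then spin.

Emit:
move_arm(
  steps=[
    [[-0.9,-0.4,0],0,0.4],
    [[-0.9,-0.4,0],0,0.4],
    [[-0.9,-0.4,0],0,0.4],
    [[-0.9,-0.4,0],0,0.4],
    [[-0.9,-0.4,0],0,0.4],
    [[-0.9,-0.4,0],0,0.4],
    [[-0.9,-0.4,0],0,0.4],
    [[-0.9,-0.4,0],0,0.4],
  ],
)

```text
time: 0.82
tool_pos: [338.2, 460.0, 231.1]
tool_rot: [-0.382, -3.118, 0.001]
ft_force: [-0.4, 0.3, -0.2]
width: 0.4
gripper_force: 0.0
```

Emit:
move_arm(
  steps=[
    [[-0.9,-0.4,0],0,0.4],
    [[-0.9,-0.4,0],0,0.4],
    [[-0.9,-0.4,0],0,0.4],
    [[-0.9,-0.4,0],0,0.4],
    [[-0.9,-0.4,0],0,0.4],
    [[-0.9,-0.4,0],0,0.4],
    [[-0.9,-0.4,0],0,0.4],
    [[-0.9,-0.4,0],0,0.4],
  ],
)

```text
time: 1.48
tool_pos: [524.6, 314.7, 231.0]
tool_rot: [-0.382, -3.118, 0.001]
ft_force: [0.6, 0.7, -0.1]
width: 0.395
gripper_force: 0.0
```

Emit:
move_arm(
  steps=[
    [[0,0,0],1,0.4],
    [[0,0,0],1,0.4],
    [[0,0,0],1,0.4],
    [[0,0,0],1,0.4],
    [[0,0,0],1,0.4],
    [[0,0,0],1,0.4],
    [[0,0,0],1,0.4],
    [[0,0,0],1,0.4],
  ],
)

```text
time: 2.15
tool_pos: [523.6, 315.8, 231.0]
tool_rot: [-1.624, -2.689, 0.001]
ft_force: [0.1, 0.1, 0.2]
width: 0.404
gripper_force: 0.0
```

Emit:
move_arm(
  steps=[
    [[0,0,0],1,0.4],
    [[0,0,0],1,0.4],
    [[0,0,0],1,0.4],
    [[0,0,0],1,0.4],
    [[0,0,0],1,0.4],
    [[0,0,0],1,0.4],
    [[0,0,0],0,0.4],
  ],
)

```text
time: 2.73
tool_pos: [523.5, 316.0, 231.0]
tool_rot: [2.375, 2.056, -0.001]
ft_force: [0.4, 0.8, -0.0]
width: 0.398
gripper_force: 0.0
```

```bash
python3 - <<'E'
from h import *
delta([577.6,254.3,34],-8.4);print(get_obs()["joint_pos"])
w=capture("wrist");cv2.imwrite("pics/w1.png",w["image"]);np.savez("w1.npz",**w)
P=cloud(w).reshape(-1,3)
u=np.array([np.cos(np.radians(81.6)),np.sin(np.radians(81.6))]);n=np.array([-u[1],u[0]])
c0=np.array([558.5,366.3]);a=(P[:,:2]-c0)@u;b=(P[:,:2]-c0)@n
m=(a<-66)&(a>-170)&(abs(b+35)<12)&(P[:,2]>46)&(P[:,2]<68)
print("shank",m.sum(),"a",a[m].min(),a[m].max(),"b",np.median(b[m]),np.polyfit(a[m],b[m],1),"z",np.percentile(P[m,2],[10,50,90]))
for k in(-135,-115,-95,-75):
    q=m&(abs(a-k)<5);print(k,q.sum(),b[q].min(),b[q].max())
E
```

```text
t 2.73 tcp [523.5 316.  231. ] shift [-1.773  2.082  6.565] spin 0.0299440939586475 yaw -8.22 tilt [-0.001 -0.    -1.   ] w 0.398 F [ 0.4  0.8 -0. ]
[-0.71332101  0.4891646   0.20990753  1.5419847  -0.10867217  1.12261657
 -0.623592  ]
shank 1024 a -140.40425607842397 -68.23721196054719 b -31.918560690736555 [ 1.29880629e-02 -3.08028362e+01] z [55.67477339 57.93649027 59.25329155]
-135 109 -38.11453088680279 -28.27173452242514
-115 141 -37.8435107791772 -27.901555198184255
-95 156 -37.55295322609381 -27.496987508987857
-75 158 -37.346200752038975 -27.384340483604777
```

View pics/w1.png

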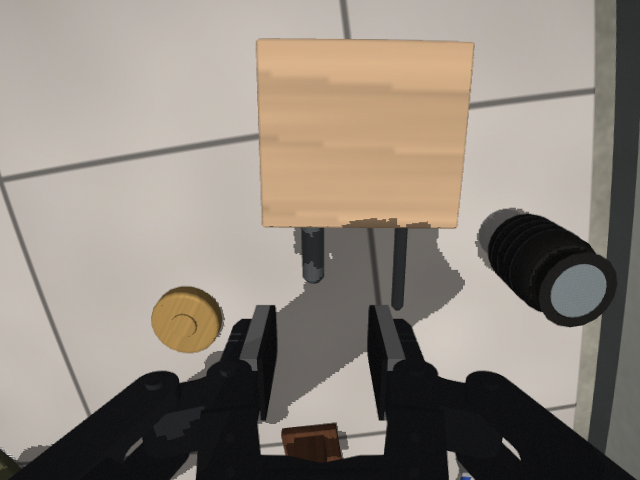

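The wrist view shows the slender shank at (400,230–305) right of centre, the stout one at (313,255), and the fingers near (260–390,340). The wrist camera puts the shank axis 2 mm nearer the robot than my estimate. I'll shift over it, then go down.

Emit:
move_arm(
  steps=[
    [[-0.6,0.7,0],0,0.4],
    [[-0.6,0.7,0],0,0.4],
    [[-0.57,0.61,0],0,0.4],
    [[0,0,1],0,0.4],
    [[0,0,1],0,0.4],
    [[0,0,1],0,0.4],
    [[0,0,0.8],0,0.4],
    [[0,0,0],0,0.4],
  ],
)

```text
time: 3.45
tool_pos: [573.0, 253.9, 112.1]
tool_rot: [-2.365, -2.064, 0.013]
ft_force: [-0.2, -0.6, -1.0]
width: 0.395
gripper_force: 0.0
```

```bash
python3 - <<'E'
from h import *
delta([575.6,254.6,34],-8)
w=capture("wrist");cv2.imwrite("pics/w2.png",w["image"])
P=cloud(w).reshape(-1,3);o=get_obs();R=Ro.from_rotvec(o["tool_rot"]).as_matrix()
Q=(P-o["tool_pos"])@R
m=(P[:,2]>50)&(P[:,2]<64)&(abs(Q[:,1])<14)&(Q[:,0]>-60)&(Q[:,0]<60)
for k in(-30,-20,-10,0,10,20,30,40):
    q=m&(abs(Q[:,0]-k)<5)
    if q.sum(): print(k,q.sum(),Q[q,1].min(),Q[q,1].max(),P[q,2].max())
E
```

```text
t 3.45 tcp [573.  253.9 112.1] shift [0.047 0.101 2.603] spin 0.03986728079421672 yaw -7.76 tilt [-0.008 -0.003 -1.   ] w 0.395 F [-0.2 -0.6 -1. ]
-30 141 -3.7212048018855537 5.6993183449608065 59.77783109911489
-20 331 -3.7258649972542273 5.679540615201339 60.25536185280902
-10 351 -3.7268034453740175 6.075752218020554 60.94315225350036
0 370 -3.726353713700619 5.93843406141185 60.53785210859046
10 388 -3.73069618529879 5.758664605153034 60.15666092843518
20 396 -3.7324802646045545 5.614025439388636 60.37454091973962
30 421 -3.738238340286902 6.031089907785393 61.03181093559401
40 340 -3.737874080740104 5.829378453641338 60.01766195771853
```

Emit:
move_arm(
  steps=[
    [[0,0.03,0.9],0,0.4],
    [[0,0,0.9],0,0.4],
    [[0,0,0.78],0,0.4],
    [[0,0,0],0,0.4],
    [[0,0,0],0,0],
    [[0,0,0],0,0],
    [[0,0,0],0,0],
    [[0,0,0],0,0],
  ],
)

```text
time: 4.17
tool_pos: [578.4, 255.3, 42.1]
tool_rot: [2.369, 2.061, 0.006]
ft_force: [0.2, 0.1, 1.0]
width: 0.093
gripper_force: 58.5
```

Emit:
move_arm(
  steps=[
    [[0,0,0],0,0],
    [[0,0,0],0,0],
  ],
)

```text
time: 4.33
tool_pos: [578.1, 255.2, 41.2]
tool_rot: [2.37, 2.061, 0.004]
ft_force: [1.5, 0.6, 2.9]
width: 0.092
gripper_force: 58.7
```

Emit:
move_arm(
  steps=[
    [[0,0,-0.1],0,0],
    [[-0.4,0,0],0,0],
    [[-0.5,0,0],0,0],
    [[-0.5,0,0],0,0],
    [[-0.5,0,0],0,0],
    [[-0.5,0,0],0,0],
    [[-0.5,0,0],0,0],
    [[0,0,0],0,0],
  ],
)

```text
time: 5.0
tool_pos: [564.5, 162.9, 43.0]
tool_rot: [2.375, 2.054, -0.004]
ft_force: [-0.9, -1.6, -1.0]
width: 0.086
gripper_force: 58.5
```

Emit:
move_arm(
  steps=[
    [[-0.5,0,0],0,0],
    [[-0.5,0,0],0,0],
    [[-0.5,0,0],0,0],
    [[-0.4,0,0],0,0],
    [[0,0,0],0,0],
    [[0,0,0],0,0],
  ],
)

```text
time: 5.5
tool_pos: [557.0, 111.3, 42.9]
tool_rot: [-2.372, -2.06, 0.0]
ft_force: [0.3, 0.4, -2.2]
width: 0.088
gripper_force: 58.5
```

```bash
python3 - <<'E'
from h import *
delta([575.6,140,60],-8)
for n in("wrist","scene"):
    c=capture(n)
    if n=="scene": cv2.imwrite("pics/s3.png",cv2.resize(c["image"][160:300,300:460],None,fx=4,fy=4))
    else: np.savez("w3.npz",**c);cv2.imwrite("pics/w3.png",c["image"])
a=cv2.imread("pics/w3.png");b=cv2.imread("pics/s3.png")
o=np.zeros((600,800,3),np.uint8);o[:300,:400]=cv2.resize(a,(400,300));o[:300,400:]=cv2.resize(b,(400,300))
cv2.imwrite("pics/c3.png",o[:300])
E
```

```text
t 5.5 tcp [557.  111.3  42.9] shift [ 1.034  0.479 -0.57 ] spin -0.010730586588238111 yaw -8.06 tilt [-0. -0. -1.] w 0.088 F [ 0.3  0.4 -2.2]
```

View pics/c3.png

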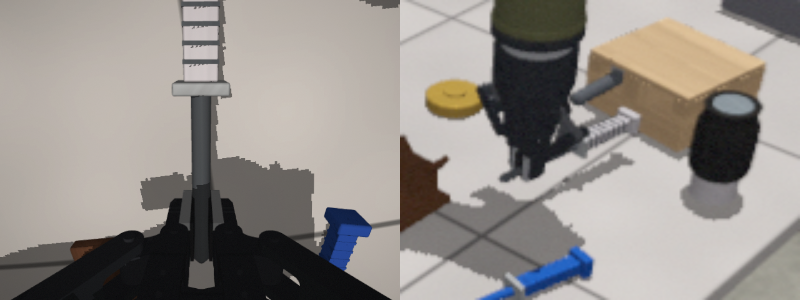

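The gauge is held and fully out. In the wrist half its collar is at (200,88), level with the handle. I'll raise it, measure the gauge in the tool frame, and locate the rest from the initial top and scene clouds.

```bash
cat >> h.py <<'E'
def gauge(c,y0=16):
    P=cloud(c).reshape(-1,3);o=get_obs();R=Ro.from_rotvec(o["tool_rot"]).as_matrix()
    Q=(P-o["tool_pos"])@R
    m=(abs(Q[:,1])<y0)&(Q[:,0]>15)&(Q[:,0]<170)&(Q[:,2]>-60)&(Q[:,2]<10)
    for k in range(18,170,6):
        q=m&(abs(Q[:,0]-k)<3)
        if q.sum()>5:
            zt=np.percentile(Q[q,2],5);r=q&(Q[:,2]<zt+8);print(k,q.sum(),"y",np.round([Q[r,1].min(),Q[r,1].max()],1),"ztop",round(zt,1))
E
python3 - <<'E'
from h import *
d=np.load("w3.npz");w={k:(d[k] if d[k].ndim else float(d[k])) for k in d}
gauge(w)
for n in("top","scene"):
    d=np.load(n+"0.npz");c={k:(d[k] if d[k].ndim else float(d[k])) for k in d}
    P=cloud(c).reshape(-1,3);I=c["image"].reshape(-1,3).astype(int)
    hsv=cv2.cvtColor(c["image"],cv2.COLOR_BGR2HSV).reshape(-1,3)
    br=(hsv[:,0]<16)&(hsv[:,1]>90)&(P[:,0]>400)&(P[:,0]<540)&(abs(P[:,1])<110)
    for z0,z1 in((7,17),(40,90)):
        m=br&(P[:,2]>z0)&(P[:,2]<z1);r=cv2.minAreaRect(P[m,:2].astype(np.float32));print(n,z0,m.sum(),np.round(r[0],1),np.round(r[1],1),round(r[2],1))
E
```

```text
18 477 y [-6.7  2.8] ztop -16.4
24 509 y [-6.9  3.1] ztop -16.5
30 547 y [-6.9  3.1] ztop -16.4
36 553 y [-6.8  3. ] ztop -16.3
42 568 y [-6.7  3. ] ztop -16.2
48 598 y [-6.9  2.9] ztop -16.1
54 620 y [-6.9  2.9] ztop -16.0
60 636 y [-6.8  2.8] ztop -15.9
66 1472 y [-14.7  11.1] ztop -24.1
72 1611 y [-14.5  11. ] ztop -23.6
78 1258 y [-10.    6.5] ztop -19.1
84 1264 y [-10.    6.4] ztop -18.9
90 1343 y [-10.    6.6] ztop -19.0
96 1393 y [-10.1   6.5] ztop -18.8
102 1441 y [-10.1   6.7] ztop -18.7
108 44 y [-9.7  6.1] ztop -17.6
top 7 1409 [471.5  -8.5] [147.9  57.1] 89.1
top 40 268 [473.2  -4.6] [ 61.4 131.7] 1.6
scene 7 870 [474.2 -10.9] [149.8  60.4] 89.6
scene 40 360 [473.3  -6.1] [134.7  61.6] 88.2
```

Emit:
move_arm(
  steps=[
    [[0,0,-0.9],0,0],
    [[0,0,-0.9],0,0],
    [[0,0,-0.9],0,0],
    [[0,0,0],0,0],
  ],
)

```text
time: 5.93
tool_pos: [559.9, 113.9, 128.8]
tool_rot: [2.366, 2.061, 0.012]
ft_force: [1.0, 0.1, -2.0]
width: 0.084
gripper_force: 58.8
```

```bash
python3 - <<'E'
from h import *
delta([471.3,-93.7,129],-0.8)
E
```

```text
t 5.93 tcp [559.9 113.9 128.8] shift [-7.261 -1.977 -0.046] spin -1.1794195242493994 yaw -7.88 tilt [ 0.008  0.002 -1.   ] w 0.084 F [ 1.   0.1 -2. ]
```

Emit:
move_arm(
  steps=[
    [[-0.9,-0.25,0],0,0],
    [[-0.9,-0.25,0],0,0],
    [[-0.9,-0.25,0],0,0],
    [[-0.9,-0.25,0],0,0],
    [[-0.9,-0.25,0],0,0],
    [[-0.9,-0.25,0],0,0],
    [[-0.9,-0.25,0],0,0],
    [[-0.9,-0.22,0],0,0],
  ],
)

```text
time: 6.6
tool_pos: [468.1, -93.5, 123.6]
tool_rot: [-2.368, -2.064, -0.0]
ft_force: [-0.0, -0.5, -2.3]
width: 0.089
gripper_force: 58.7
```

Emit:
move_arm(
  steps=[
    [[0,0,0],-0.6,0],
    [[0,0,0],-0.6,0],
    [[0,0,0],0,0],
    [[0,0,0],0,0],
  ],
)

```text
time: 6.93
tool_pos: [468.9, -92.7, 123.7]
tool_rot: [-2.237, -2.206, -0.001]
ft_force: [-0.2, -0.1, -2.4]
width: 0.087
gripper_force: 58.7
```

```bash
python3 - <<'E'
from h import *
delta([471.3,-93.7,90],-0.8)
w=capture("wrist");np.savez("w4.npz",**w);cv2.imwrite("pics/w4.png",w["image"])
gauge(w)
P=cloud(w);hsv=cv2.cvtColor(w["image"],cv2.COLOR_BGR2HSV)
br=(hsv[...,0]<16)&(hsv[...,1]>90)
Q=P[br];
for z0,z1 in((7,17),(40,90)):
    m=(Q[:,2]>z0)&(Q[:,2]<z1);r=cv2.minAreaRect(Q[m,:2].astype(np.float32));print(z0,m.sum(),np.round(r[0],1),np.round(r[1],1),round(r[2],1))
    X=Q[m];print(np.round(X.min(0)),np.round(X.max(0)))
E
```

```text
t 6.93 tcp [468.9 -92.7 123.7] shift [-0.032  0.08   1.123] spin 0.0004527040689860466 yaw -0.8 tilt [ 0.  0. -1.] w 0.087 F [-0.2 -0.1 -2.4]
18 474 y [-6.8  2.7] ztop -16.6
24 493 y [-6.8  3. ] ztop -16.4
30 538 y [-7.1  3. ] ztop -16.4
36 549 y [-7.   2.9] ztop -16.3
42 569 y [-6.9  2.8] ztop -16.1
48 587 y [-7.2  2.7] ztop -16.1
54 616 y [-7.1  2.7] ztop -16.1
60 627 y [-7.   2.6] ztop -15.8
66 1009 y [-14.9  10.9] ztop -24.0
72 1885 y [-14.8  10.9] ztop -24.0
78 1222 y [-10.2   6.1] ztop -19.1
84 1264 y [-10.2   6.1] ztop -19.1
90 1342 y [-10.4   6.2] ztop -19.0
96 1383 y [-10.5   6.2] ztop -19.0
102 1439 y [-10.5   6.1] ztop -18.8
108 537 y [-10.6   6.1] ztop -19.0
7 9221 [470.1 -16.2] [115.1  59.4] 89.7
[440. -74.   9.] [500.  42.  17.]
40 1996 [470.  -64.9] [12.5 47.5] 89.8
[446. -71.  41.] [494. -59.  80.]
```

View pics/w4.png

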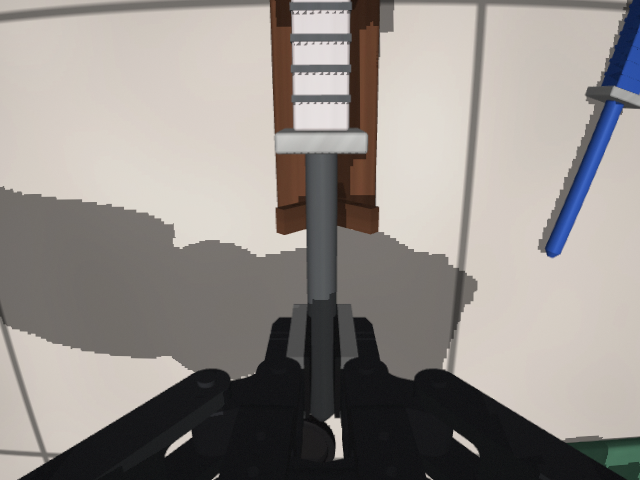

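The wrist view shows the shank over the V notch (post at (327,215), shank at (321,180)). The notch centre is 3 mm towards tool +y. Shift and descend.

Emit:
move_arm(
  steps=[
    [[0,0.1,0],-0.1,0],
    [[0,0,0.7],0,0],
    [[0,0,0.7],0,0],
    [[0,0,0.4],0,0],
    [[0,0,0.2],0,0],
    [[0,0,0.1],0,0],
    [[0,0,0.1],0,0],
    [[0,0,0],0,0],
  ],
)

```text
time: 7.65
tool_pos: [471.9, -93.5, 57.9]
tool_rot: [2.224, 2.218, 0.0]
ft_force: [0.2, -0.4, -1.6]
width: 0.087
gripper_force: 58.8
```

```bash
python3 - <<'E'
from h import *
delta([472,-93,54],-0.3)
E
```

```text
t 7.65 tcp [471.9 -93.5  57.9] shift [0.016 0.004 0.131] spin 0.02268745264849059 yaw -0.16 tilt [ 0. -0. -1.] w 0.087 F [ 0.2 -0.4 -1.6]
```

Emit:
move_arm(
  steps=[
    [[0,0,0.05],0,0],
    [[0,0,0.05],0,0],
    [[0,0,0.03],0,0],
    [[0,0,0],0,0],
  ],
)

```text
time: 7.98
tool_pos: [471.7, -93.7, 54.3]
tool_rot: [2.225, 2.217, 0.001]
ft_force: [-1.8, -0.6, 1.0]
width: 0.087
gripper_force: 59.1
```

The contact force has risen, so the gauge is supported. Release and rise.

Emit:
move_arm(
  steps=[
    [[0,0,0],0,0.4],
    [[0,0,0],0,0.4],
    [[0,0,0],0,0.4],
    [[0,0,0],0,0.4],
    [[0,0,-0.3],0,0.4],
    [[0,0,-0.9],0,0.4],
    [[0,0,-0.9],0,0.4],
    [[0,0,-0.9],0,0.4],
  ],
)

```text
time: 8.65
tool_pos: [471.1, -93.6, 145.5]
tool_rot: [-2.224, -2.218, 0.001]
ft_force: [0.2, -0.7, -0.3]
width: 0.397
gripper_force: 0.0
```

Emit:
move_arm(
  steps=[
    [[0.2,0,0],0,0.4],
    [[0,0,0],0,0.4],
  ],
)

```text
time: 8.82
tool_pos: [472.6, -86.8, 145.9]
tool_rot: [2.222, 2.217, 0.004]
ft_force: [-0.3, 0.5, -1.5]
width: 0.395
gripper_force: 0.0
```

```bash
python3 - <<'E'
from h import *
delta([472,10,150],-0.3)
w=capture("wrist");np.savez("w5.npz",**w);cv2.imwrite("pics/w5.png",w["image"])
P=cloud(w).reshape(-1,3)
m=(abs(P[:,0]-471)<15)&(P[:,1]>-140)&(P[:,1]<80)&(P[:,2]>55)&(P[:,2]<90)
for k in range(-130,70,6):
    q=m&(abs(P[:,1]-k)<3)
    if q.sum()>5:
        zt=np.percentile(P[q,2],95);r=q&(P[:,2]>zt-5);print(k,q.sum(),np.round([P[r,0].min(),P[r,0].max(),zt],1))
E
```

```text
t 8.82 tcp [472.6 -86.8 145.9] shift [ 3.227 -0.026 -0.136] spin 0.02881486227782659 yaw -0.13 tilt [ 0.004  0.    -1.   ] w 0.395 F [-0.3  0.5 -1.5]
-124 84 [464.7 474.   71.4]
-118 171 [464.8 474.6  71.4]
-112 173 [464.8 474.6  71.2]
-106 175 [464.9 474.6  71.4]
-100 173 [465.  474.5  71.3]
-94 184 [465.  474.5  71.5]
-88 186 [465.1 474.5  71.3]
-82 191 [465.2 474.5  71.4]
-76 198 [464.7 474.5  71.4]
-70 484 [456.3 485.8  73.5]
-64 630 [456.  485.8  73.5]
-58 486 [456.  485.9  72.7]
-52 216 [464.9 474.4  71.3]
-46 218 [465.  474.4  71.4]
-40 222 [465.  474.4  71.2]
-34 226 [465.1 474.4  71.4]
-28 325 [457.2 482.5  79.4]
-22 640 [457.2 482.4  79.7]
-16 410 [462.  477.7  74.9]
-10 428 [462.1 477.7  75.1]
-4 431 [461.7 477.6  75. ]
2 439 [461.8 478.   75. ]
8 432 [461.9 477.9  74.9]
14 454 [461.9 478.   75. ]
20 465 [462. 478.  75.]
26 481 [461.6 477.9  74.8]
32 478 [461.8 477.4  74.9]
38 321 [461.6 477.9  74.9]
```

View pics/w5.png

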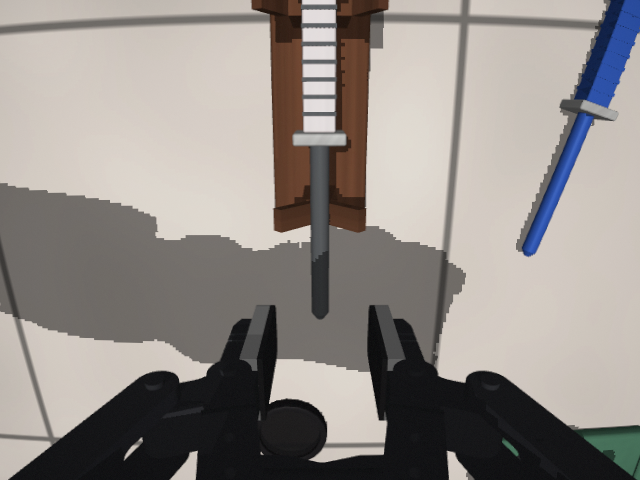

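The wrist view shows the gauge lying level in the rest: collar at (320,139), tip at (320,315). It is straight along the rest, top of shank 71 mm, origin y ≈ -28.5. Go over the handle and grip it.

Emit:
move_arm(
  steps=[
    [[0.75,0,0],0,0.4],
    [[0.75,0,0],0,0.4],
    [[0.75,0,0],0,0.4],
    [[0.75,-0.03,0],0,0.4],
    [[0,0,0.8],0,0.4],
    [[0,0,0.8],0,0.4],
    [[0,0,0.8],0,0.4],
    [[0,0,0],0,0.4],
  ],
)

```text
time: 9.53
tool_pos: [467.8, 2.6, 67.9]
tool_rot: [-2.22, -2.215, 0.01]
ft_force: [0.0, -0.3, -0.4]
width: 0.399
gripper_force: 0.0
```

```bash
python3 - <<'E'
from h import *
delta([471.9,3.5,46],-0.2)
E
```

```text
t 9.53 tcp [467.8   2.6  67.9] shift [0.032 0.143 0.73 ] spin 0.011898771022652946 yaw -0.13 tilt [-0.008 -0.001 -1.   ] w 0.399 F [ 0.  -0.3 -0.4]
```

Emit:
move_arm(
  steps=[
    [[0,0,0.3],0,0.4],
    [[0,0,0.3],0,0.4],
    [[0,0,0],0,0.4],
    [[0,0,0],0,0.4],
    [[0,0,0],0,0.4],
  ],
)

```text
time: 9.95
tool_pos: [471.4, 2.3, 54.6]
tool_rot: [2.225, 2.217, 0.001]
ft_force: [-0.6, 0.7, 1.1]
width: 0.402
gripper_force: 0.0
```

Emit:
move_arm(
  steps=[
    [[0.03,0.01,0.28],0,0.4],
    [[0,0,0],0,0.4],
    [[0,0,0],0,0.4],
    [[0,0,0],0,0],
    [[0,0,0],0,0],
    [[0,0,0],0,0],
    [[0,0,0],0,0],
    [[0,0,0],0,0],
  ],
)

```text
time: 10.62
tool_pos: [471.6, 3.3, 45.9]
tool_rot: [2.224, 2.218, 0.001]
ft_force: [0.0, 0.8, 3.7]
width: 0.178
gripper_force: 58.8
```

```bash
python3 - <<'E'
from h import *
delta([471.9,3.5,46],-0.2);print(get_obs()["gripper_force"])
# vise from saved clouds: tube axis & end
for n in("top","scene"):
    d=np.load(n+"0.npz");c={k:(d[k] if d[k].ndim else float(d[k])) for k in d}
    P=cloud(c).reshape(-1,3);I=c["image"].reshape(-1,3).astype(int)
    hsv=cv2.cvtColor(c["image"],cv2.COLOR_BGR2HSV).reshape(-1,3)
    reg=(P[:,0]>500)&(P[:,0]<760)&(P[:,1]<-200)&(P[:,1]>-470)
    m=reg&(hsv[:,2]<70)&(hsv[:,1]<90)&(P[:,2]>95)&(P[:,2]<150)
    X=P[m];print(n,m.sum(),X.min(0),X.max(0))
    q=X[(X[:,2]>132)];r=cv2.minAreaRect(q[:,:2].astype(np.float32));print(" top strip",len(q),np.round(r[0],1),np.round(r[1],1),round(r[2],2))
    g=reg&(hsv[:,0]>60)&(hsv[:,0]<95)&(hsv[:,1]>80)&(P[:,2]>130)&(P[:,2]<142)
    r=cv2.minAreaRect(P[g,:2].astype(np.float32));print(" jaws",g.sum(),np.round(r[0],1),np.round(r[1],1),round(r[2],2))
E
```

```text
t 10.62 tcp [471.6   3.3  45.9] shift [ 0.005  0.01  -0.005] spin 0.005409548064058356 yaw -0.17 tilt [ 0.001  0.    -1.   ] w 0.178 F [0.  0.8 3.7]
58.773645758628845
top 3057 [ 609.63938544 -392.66784568   95.11527944] [ 717.49951354 -257.31029029  142.86642585]
 top strip 1578 [ 662.4 -325.2] [113.7 116.4] 50.27
 jaws 663 [ 664.6 -324.5] [102.1  60.9] 6.71
scene 2497 [ 626.56826138 -392.91491244   95.02046903] [ 702.72604352 -259.85573011  141.94043703]
 top strip 1475 [ 667.9 -326.5] [ 40.4 129.1] 5.91
 jaws 861 [ 668.3 -336.8] [104.5  83.2] 6.93
```

The handle is gripped (58.8 N). Lift off and go beside and above the mouth to look.

Emit:
move_arm(
  steps=[
    [[0,0,-0.3],0,0],
    [[0,0,-0.8],0,0],
    [[0,0,-0.9],0,0],
    [[0,0,-0.9],0,0],
    [[0,0,-0.9],0,0],
    [[0,0,-0.9],0,0],
    [[-0.9,0.3,0],0,0],
    [[-0.9,0.3,0],0,0],
  ],
)

```text
time: 11.28
tool_pos: [489.7, -49.7, 188.9]
tool_rot: [2.219, 2.221, 0.005]
ft_force: [1.0, -1.2, -2.0]
width: 0.178
gripper_force: 58.8
```

Emit:
move_arm(
  steps=[
    [[-0.9,0.35,0],0,0],
    [[-0.9,0.35,0],0,0],
    [[-0.9,0.35,0],0,0],
    [[-0.9,0.35,0],0,0],
    [[-0.9,0.35,0],0,0],
    [[-0.9,0.35,0],-0.4,0],
    [[-0.8,0.4,0],-0.4,0],
    [[0,0,0],-0.33,0],
  ],
)

```text
time: 11.95
tool_pos: [564.8, -242.5, 186.6]
tool_rot: [2.092, 2.34, -0.004]
ft_force: [0.4, -0.3, -1.4]
width: 0.174
gripper_force: 58.8
```

Emit:
move_arm(
  steps=[
    [[0,0,0],0,0],
    [[0,0,0],0,0],
    [[0,0,0],0,0],
  ],
)

```text
time: 12.2
tool_pos: [564.1, -235.1, 186.6]
tool_rot: [-2.089, -2.345, -0.0]
ft_force: [-0.1, -0.5, -1.3]
width: 0.179
gripper_force: 58.8
```

```bash
python3 - <<'E'
from h import *
delta([567,-250,186],6.6)
w=capture("wrist");np.savez("w6.npz",**w);cv2.imwrite("pics/w6.png",w["image"])
gauge(w,20);print(proj(w,[657.5,-260,110]))
E
```

```text
t 12.2 tcp [ 564.1 -235.1  186.6] shift [-0.505  0.04   0.019] spin 0.001283878309396395 yaw 6.61 tilt [-0.001  0.001 -1.   ] w 0.179 F [-0.1 -0.5 -1.3]
18 949 y [-10.4   6.4] ztop -28.8
24 986 y [-10.4   6.3] ztop -28.8
30 992 y [-10.3   6.1] ztop -28.8
36 1095 y [-10.4   6.2] ztop -28.8
42 1094 y [-15.1  10.8] ztop -33.4
48 2050 y [-15.   10.9] ztop -33.7
54 1841 y [-14.5  10.4] ztop -32.5
(np.float64(479.8960793806045), np.float64(312.5899105505286))
```

View pics/w6.png

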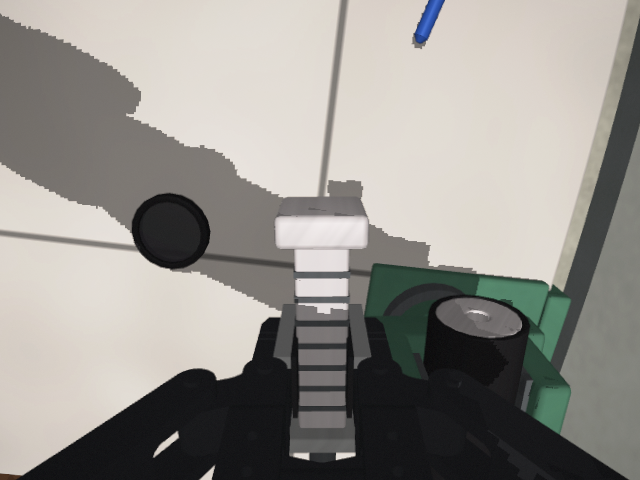

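The wrist view shows the open end face as a grey disc centred near (479,316) with the bore at (480,315), as predicted at (480,313). Next I'll cast the face onto its plane.

```bash
python3 - <<'E'
from h import *
d=np.load("w6.npz");w={k:(d[k] if d[k].ndim else float(d[k])) for k in d}
W=cloud(w);im=w["image"];hsv=cv2.cvtColor(im,cv2.COLOR_BGR2HSV)
roi=np.zeros(im.shape[:2],bool);roi[285:350,425:535]=1
g=roi&(hsv[...,2]>75)&(hsv[...,1]<40)
g2=cv2.morphologyEx(g.astype(np.uint8),cv2.MORPH_OPEN,np.ones((3,3)))
n,l,st,ce=cv2.connectedComponentsWithStats(g2);k=1+st[1:,4].argmax();g=(l==k);print(st[k],ce[k])
# plane fit of the face points
P=W[g];P=P[~np.isnan(P).any(1)]
P=P[(P[:,2]>84)&(P[:,2]<138)]
for _ in range(4):
    c=P.mean(0);U,S,V=np.linalg.svd(P-c,full_matrices=False);nn=V[2]*np.sign(V[2][1]);r=(P-c)@nn;P=P[abs(r)<2.5]
print("plane",np.round(c,1),np.round(nn,3),"yaw",np.degrees(np.arctan2(nn[1],nn[0])),len(P),r.std())
# cast pixel onto vertical plane at angle
K=w["K"];C=-w["R"].T@w["t"]
def cast(u,v,p0,n):
    a=cv2.undistortPoints(np.array([[[u,v]]],float),K,np.array([w["k1"],0,0,0]))[0,0]  # same model (r^2 of ideal ray)
    ray=w["R"].T@np.array([a[0],a[1],1]);return C+ray*((p0-C)@n)/(ray@n)
nv=np.array([np.cos(np.radians(96.6)),np.sin(np.radians(96.6)),0])
cn=max(cv2.findContours(g.astype(np.uint8),cv2.RETR_EXTERNAL,cv2.CHAIN_APPROX_NONE)[0],key=len)[:,0]
X=np.array([cast(u,v,c,nv) for u,v in cn]);ex=np.array([-nv[1],nv[0],0]);
q=np.c_[(X-c)@ex,X[:,2]]
(cc,rad)=cv2.minEnclosingCircle(q.astype(np.float32))
e=cv2.fitEllipse(q.astype(np.float32));print("encl",cc,rad,"ell",e)
O=c+ex*e[0][0];O[2]=e[0][1];print("centre world (ellipse)",O)
# gray values near bore
cv2.imwrite("pics/c6.png",cv2.resize(im[280:360,420:540],(780,520),interpolation=cv2.INTER_CUBIC))
# tube side edges: cylinder crown
m=(hsv[...,2]<60);m[:, :425]=0;m[:,540:]=0
T=W[m];T=T[(T[:,2]>118)&(T[:,2]<146)]
a=(T-c)@nv;b=(T-c)@ex
for k in(-8,-16,-24,-32):
    s=abs(a-k)<4
    if s.sum()>30:
        A=np.c_[b[s],T[s,2],np.ones(s.sum())];f=np.linalg.lstsq(A,-(b[s]**2+T[s,2]**2),rcond=None)[0];print(k,s.sum(),"cyl centre",-f[0]/2,-f[1]/2,np.sqrt(f[0]**2/4+f[1]**2/4-f[2]))
E
```

```text
[ 436  298   86   40 2519] [478.81579992 317.36323938]
plane [ 655.9 -261.2  113.3] [-0.104  0.995  0.002] yaw 95.97650805922073 2385 0.4794286374619744
encl (-0.051291417330503464, 111.86982727050781) 24.0280818939209 ell ((-0.04244700074195862, 111.78082275390625), (46.02458953857422, 47.1414794921875), 49.62831497192383)
centre world (ellipse) [ 655.93866592 -261.22952532  111.78082275]
-8 1197 cyl centre -0.3156091149953584 111.13009521430662 27.964394705890236
-16 1152 cyl centre -0.153720704148148 111.39730268245067 27.73361053570661
-24 763 cyl centre -0.24695633308342316 111.25734649368539 27.884715345799165
-32 415 cyl centre -1.7838031261595628 105.77423524968202 32.560855462089194
```

View pics/c6.png

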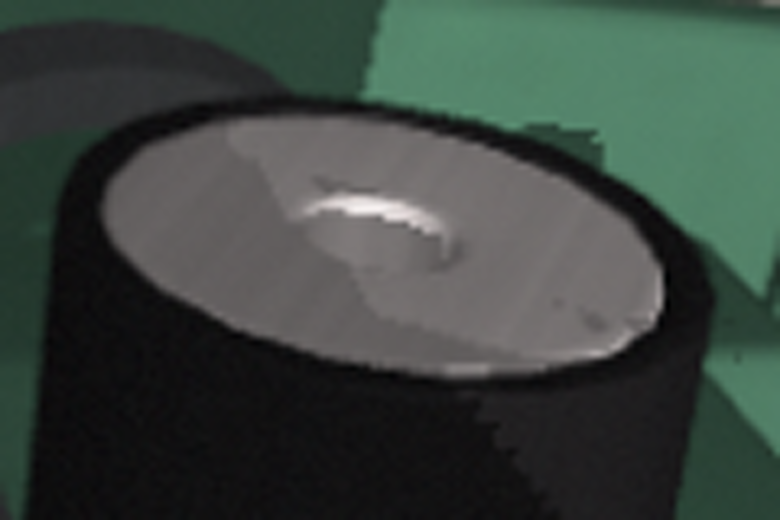

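```bash
python3 - <<'E'
from h import *
delta([641.7,-109.9,91],6.1)
E
```

```text
t 12.25 tcp [ 564.2 -235.1  186.7] shift [3.844 3.05  3.192] spin 0.08823343628080949 yaw 6.63 tilt [-0.001  0.001 -1.   ] w 0.175 F [-0.6 -0.7 -1.2]
```

Emit:
move_arm(
  steps=[
    [[0.8,0.6,0],0.09,0],
    [[0.8,0.6,0],0,0],
    [[0.8,0.6,0],0,0],
    [[0.8,0.6,0],0,0],
    [[0.6,0.6,0],0,0],
    [[0,0,0.8],0,0],
    [[0,0,0.8],0,0],
    [[0,0,0.8],0,0],
  ],
)

```text
time: 12.92
tool_pos: [642.0, -111.4, 114.4]
tool_rot: [2.098, 2.338, 0.001]
ft_force: [0.1, 0.2, -2.0]
width: 0.18
gripper_force: 58.9
```

Emit:
move_arm(
  steps=[
    [[0,0,0.7],0,0],
    [[0,0,0],0,0],
    [[0,0,0],0,0],
    [[0,0,0],0,0],
    [[0,0,0],0,0],
  ],
)

```text
time: 13.33
tool_pos: [642.8, -113.4, 95.6]
tool_rot: [2.099, 2.334, 0.003]
ft_force: [-1.1, 0.3, -1.8]
width: 0.179
gripper_force: 58.8
```

```bash
python3 - <<'E'
from h import *
delta([641.7,-109.9,91],6.1)
w=capture("wrist");gauge(w,20);delta([641.7,-109.9,91],6.1)
E
```

```text
t 13.33 tcp [ 642.8 -113.4   95.6] shift [ 0.12  -0.025  0.153] spin -0.00443641011787103 yaw 6.07 tilt [ 0.003 -0.    -1.   ] w 0.179 F [-1.1  0.3 -1.8]
18 936 y [-19.1  12.5] ztop -29.0
24 988 y [-10.2   6.5] ztop -29.0
30 1003 y [-10.1   6.3] ztop -28.9
36 1083 y [-10.2   6.4] ztop -29.0
42 1091 y [-15.   10.9] ztop -33.6
48 2051 y [-14.9  11.1] ztop -33.9
54 1850 y [-14.4  10.5] ztop -32.6
t 13.38 tcp [ 642.7 -113.4   95.5] shift [ 0.121 -0.023  0.15 ] spin -0.004761919422553736 yaw 6.07 tilt [ 0.003 -0.    -1.   ] w 0.175 F [-0.7 -1.  -1.7]
```

Emit:
move_arm(
  steps=[
    [[0,-0.02,0.15],0,0],
    [[0,0,0],0,0],
    [[0,0,0],0,0],
    [[0,0,0],0,0],
  ],
)

```text
time: 13.72
tool_pos: [641.1, -113.5, 89.2]
tool_rot: [2.101, 2.336, 0.0]
ft_force: [-0.1, -0.3, -0.7]
width: 0.178
gripper_force: 58.8
```

```bash
python3 - <<'E'
from h import *
delta([641.7,-109.9,91],6.1);t=capture("top")
cv2.imwrite("pics/t7.png",cv2.resize(t["image"][120:220,370:490],(720,600),interpolation=cv2.INTER_CUBIC))
delta([641.7,-109.9,91],6.1)
print(proj(t,[657.8,-261,138.5]),proj(t,[655.9,-243,110]))
E
```

```text
t 13.72 tcp [ 641.1 -113.5   89.2] shift [ 0.118  0.031 -0.059] spin -0.006420800958295558 yaw 6.06 tilt [ 0. -0. -1.] w 0.178 F [-0.1 -0.3 -0.7]
t 13.77 tcp [ 641.2 -113.5   89.2] shift [ 0.117  0.03  -0.059] spin -0.005530600908864851 yaw 6.07 tilt [ 0. -0. -1.] w 0.175 F [ 0.2 -0.3 -1.9]
(np.float64(475.265836229367), np.float64(154.3220040817901)) (np.float64(460.74567141957107), np.float64(159.01741310084378))
```

View pics/t7.png

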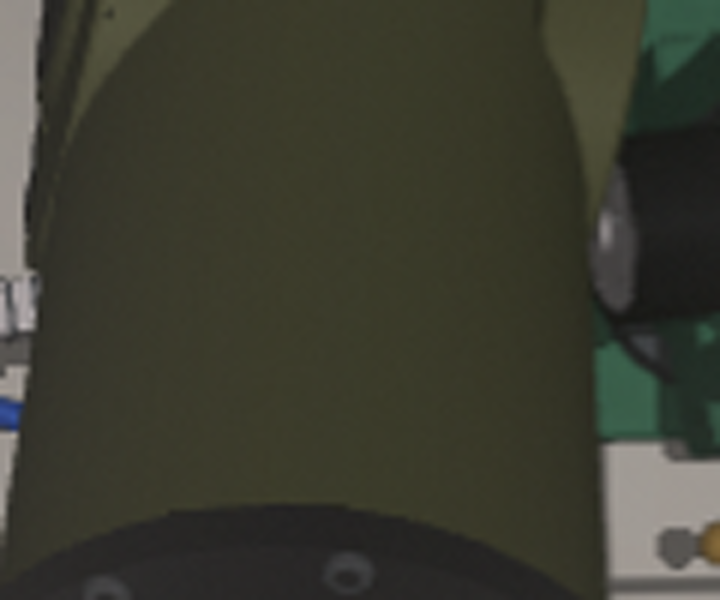

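The top view shows the arm hiding the shank, with the mouth face clear at crop (620,240). From here I'll go by numbers and force. Fine correction, then a slow approach.

Emit:
move_arm(
  steps=[
    [[0,0.03,-0.06],0,0],
    [[0,0,0],0,0],
    [[0,0,0],0,0],
    [[0,0,0],0,0],
    [[0,0,0],0,0],
    [[0,0,0],0,0],
  ],
)

```text
time: 14.27
tool_pos: [642.0, -113.3, 90.8]
tool_rot: [-2.101, -2.336, 0.0]
ft_force: [-0.4, 0.1, -1.7]
width: 0.175
gripper_force: 58.8
```

```bash
cat >> h.py <<'E'
def ins():
    """lateral error (tool y, z, mm) to bore axis, tip depth, force in tool axes"""
    M=np.array([657.8,-261.0,110-19.1]);a=np.radians(96.05);ux=np.array([np.cos(a),np.sin(a),0]);uy=np.array([np.sin(a),-np.cos(a),0])
    o=get_obs();R=Ro.from_rotvec(o["tool_rot"]).as_matrix();d=M-o["tool_pos"]
    print("t",round(o["time"],2),"err y",round(d@uy,2),"err z(down+)",round(-d[2],2),"to home",round(-(d@ux)-32,1),"yaw",round(np.degrees(np.arctan2(R[1,1],R[0,1])),2),"F tool",np.round(R.T@o["ft_force"],1),"T",np.round(R.T@o["wrist_torque"],2),"tcp",np.round(o["tool_pos"],1))
E
python3 -c "
from h import *
ins()"
```

```text
t 14.27 err y 0.16 err z(down+) -0.06 to home 116.5 yaw 6.07 F tool [ 0.1 -0.4  1.7] T [-0.    0.06 -0.03] tcp [ 642.  -113.3   90.8]
```

Emit:
move_arm(
  steps=[
    [[-0.2,0,0],0,0],
    [[-0.2,0,0],0,0],
    [[-0.15,0,0],0,0],
    [[-0.1,0,0],0,0],
    [[-0.1,0,0],0,0],
    [[0,0,0],0,0],
    [[0,0,0],0,0],
    [[0,0,0],0,0],
  ],
)

```text
time: 14.93
tool_pos: [644.4, -135.4, 90.8]
tool_rot: [-2.1, -2.336, -0.0]
ft_force: [0.0, 0.7, -0.6]
width: 0.177
gripper_force: 58.8
```

```bash
python3 -c "
from h import *
ins()"
```

```text
t 14.93 err y 0.09 err z(down+) -0.07 to home 94.3 yaw 6.08 F tool [0.7 0.1 0.6] T [0.01 0.01 0.01] tcp [ 644.4 -135.4   90.8]
```

Emit:
move_arm(
  steps=[
    [[-0.1,0,0],0,0],
    [[-0.1,0,0],0,0],
    [[-0.1,0,0],0,0],
    [[-0.1,0,0],0,0],
    [[0,0,0],0,0],
    [[0,0,0],0,0],
    [[0,0,0],0,0],
  ],
)

```text
time: 15.52
tool_pos: [645.6, -147.6, 90.8]
tool_rot: [-2.101, -2.336, -0.0]
ft_force: [0.0, -0.1, -1.5]
width: 0.172
gripper_force: 58.8
```

```bash
python3 -c "
from h import *
ins()"
```

```text
t 15.52 err y 0.14 err z(down+) -0.07 to home 82.1 yaw 6.07 F tool [-0.1  0.   1.5] T [-0.03  0.05  0.01] tcp [ 645.6 -147.6   90.8]
```

It's in the bore with no contact force. Continue.

Emit:
move_arm(
  steps=[
    [[-0.2,0,0],0,0],
    [[-0.2,0,0],0,0],
    [[-0.2,0,0],0,0],
    [[-0.2,0,0],0,0],
    [[-0.2,0,0],0,0],
    [[0,0,0],0,0],
    [[0,0,0],0,0],
  ],
)

```text
time: 16.1
tool_pos: [648.7, -178.3, 90.8]
tool_rot: [2.102, 2.335, -0.0]
ft_force: [0.3, 0.2, -2.5]
width: 0.175
gripper_force: 58.8
```

```bash
python3 -c "
from h import *
ins()"
```

```text
t 16.1 err y 0.33 err z(down+) -0.08 to home 51.2 yaw 6.0 F tool [0.2 0.3 2.5] T [-0.04  0.06  0.02] tcp [ 648.7 -178.3   90.8]
```

Emit:
move_arm(
  steps=[
    [[-0.2,0.01,0],0,0],
    [[-0.2,0,0],0,0],
    [[-0.2,0,0],0,0],
    [[-0.2,0,0],0,0],
    [[-0.2,0,0],0,0],
    [[-0.2,0,0],0,0],
    [[0,0,0],0,0],
    [[0,0,0],0,0],
  ],
)

```text
time: 16.77
tool_pos: [652.8, -213.9, 90.8]
tool_rot: [-2.102, -2.335, 0.0]
ft_force: [0.4, 0.4, -1.0]
width: 0.175
gripper_force: 58.8
```

```bash
python3 -c "
from h import *
ins()"
```

```text
t 16.77 err y 0.0 err z(down+) -0.12 to home 15.4 yaw 6.02 F tool [0.3 0.4 1. ] T [-0.04  0.14  0.04] tcp [ 652.8 -213.9   90.8]
```

Emit:
move_arm(
  steps=[
    [[-0.15,0,0],0,0],
    [[-0.15,0,0],0,0],
    [[-0.1,0,0],0,0],
    [[0,0,0],0,0],
    [[0,0,0],0,0],
  ],
)

```text
time: 17.18
tool_pos: [654.1, -225.5, 90.9]
tool_rot: [-2.101, -2.335, 0.0]
ft_force: [0.4, 0.2, -1.8]
width: 0.176
gripper_force: 58.8
```

Emit:
move_arm(
  steps=[
    [[-0.05,0,0],0,0],
    [[-0.05,0,0],0,0],
    [[0,0,0],0,0],
    [[0,0,0],0,0],
  ],
)

```text
time: 17.52
tool_pos: [654.5, -228.2, 90.9]
tool_rot: [-2.101, -2.336, 0.0]
ft_force: [0.3, -0.6, -1.8]
width: 0.178
gripper_force: 58.8
```

```bash
python3 -c "
from h import *
ins()"
```

```text
t 17.52 err y -0.2 err z(down+) -0.03 to home 1.0 yaw 6.07 F tool [-0.6  0.3  1.8] T [-0.02 -0.02 -0.02] tcp [ 654.5 -228.2   90.9]
```

Emit:
move_arm(
  steps=[
    [[-0.04,0,0],0,0],
    [[-0.04,0,0],0,0],
    [[0,0,0],0,0],
    [[0,0,0],0,0],
  ],
)

```text
time: 17.85
tool_pos: [654.8, -230.7, 90.9]
tool_rot: [2.101, 2.336, -0.0]
ft_force: [0.1, -0.3, -2.3]
width: 0.176
gripper_force: 58.8
```

Emit:
move_arm(
  steps=[
    [[-0.04,0,0],0,0],
    [[-0.04,0,0],0,0],
    [[0,0,0],0,0],
    [[0,0,0],0,0],
  ],
)

```text
time: 18.18
tool_pos: [654.9, -230.9, 90.8]
tool_rot: [-2.098, -2.335, -0.002]
ft_force: [-1.4, 6.0, 1.1]
width: 0.172
gripper_force: 59.3
```

Emit:
move_arm(
  steps=[
    [[-0.05,0,0],0,0],
    [[-0.05,0,0],0,0],
    [[0,0,0],0,0],
    [[0,0,0],0,0],
  ],
)

```text
time: 18.52
tool_pos: [654.9, -230.9, 90.8]
tool_rot: [-2.093, -2.334, -0.005]
ft_force: [-4.7, 10.6, 4.1]
width: 0.173
gripper_force: 59.6
```

```bash
python3 -c "
from h import *
ins()"
```

```text
t 18.52 err y -0.25 err z(down+) -0.14 to home -1.7 yaw 6.24 F tool [11.  -3.5 -4. ] T [0.68 2.16 0.1 ] tcp [ 654.9 -230.9   90.8]
```

Firm stop: the force rises with no motion, so the collar is home. Release and rise.

Emit:
move_arm(
  steps=[
    [[0,0,0],0,0.5],
    [[0,0,0],0,0.5],
    [[0,0,0],0,0.5],
    [[0,0,0],0,0.5],
    [[0,0,0],0,0.5],
    [[0,0,-0.3],0,0.5],
    [[0,0,-0.7],0,0.5],
    [[0,0,-0.9],0,0.5],
  ],
)

```text
time: 19.18
tool_pos: [654.2, -235.7, 147.1]
tool_rot: [-2.099, -2.333, 0.003]
ft_force: [0.4, 0.6, 0.2]
width: 0.5
gripper_force: 0.0
```

Emit:
move_arm(
  steps=[
    [[0,0,-0.9],0,0.5],
    [[-0.5,-0.9,0],0,0.5],
    [[-0.5,-0.9,0],0,0.5],
    [[-0.5,-0.9,0],0,0.5],
    [[0,0,0],0,0.5],
    [[0,0,0],0,0.5],
    [[0,0,0],0,0.5],
  ],
)

```text
time: 19.77
tool_pos: [580.1, -289.1, 175.7]
tool_rot: [2.1, 2.335, 0.002]
ft_force: [0.3, 0.4, 0.8]
width: 0.503
gripper_force: 0.0
```

```bash
python3 - <<'E'
from h import *
ins()
w=capture("wrist");W=cloud(w);P=W.reshape(-1,3);P=P[~np.isnan(P).any(1)]
P[:,0]+=1.9;P[:,2]-=1.6
M=np.array([657.8,-261.0,110]);a=np.radians(96.05);ux=np.array([np.cos(a),np.sin(a),0]);uy=np.array([np.sin(a),-np.cos(a),0])
d=P-M;A=d@ux;B=d@uy
for k in list(range(-6,16,1))+list(range(18,90,4)):
    q=(abs(A-k)<.5 if k<16 else abs(A-k)<2)&(abs(B)<32)&(P[:,2]>95)
    if q.sum()>5:
        zt=np.percentile(P[q,2],97);r=q&(P[:,2]>zt-5);print(k,q.sum(),"y",np.round([B[r].min(),B[r].max()],1),"ztop-110",round(zt-110,1))
E
```

```text
t 19.77 err y 80.18 err z(down+) 84.8 to home -51.8 yaw 6.05 F tool [ 0.4  0.3 -0.8] T [-0.04 -0.04  0.04] tcp [ 580.1 -289.1  175.7]
-6 439 y [-31.5 -18.2] ztop-110 148.6
-5 235 y [-31.9  14.6] ztop-110 28.4
-4 233 y [-15.5  14.9] ztop-110 28.1
-3 239 y [-15.8  16.2] ztop-110 28.2
-2 242 y [-16.5  15.9] ztop-110 27.7
-1 448 y [-16.6  15.6] ztop-110 27.6
0 1549 y [-18.7  18.2] ztop-110 26.1
1 20 y [3.5 5. ] ztop-110 26.4
2 103 y [-13.   11.6] ztop-110 10.7
3 138 y [-13.2  12.2] ztop-110 11.1
4 125 y [-13.1  13.3] ztop-110 11.1
5 132 y [-13.3  12.5] ztop-110 11.2
6 169 y [-13.2  12.8] ztop-110 11.1
7 281 y [-12.9  12.2] ztop-110 10.7
8 111 y [-12.6  12.1] ztop-110 10.6
9 80 y [-8.1  7.6] ztop-110 5.6
10 83 y [-8.   8.4] ztop-110 6.1
11 76 y [-8.   7.6] ztop-110 5.9
12 88 y [-8.   7.9] ztop-110 5.8
13 77 y [-7.7  8.1] ztop-110 5.6
14 75 y [-8.1  7. ] ztop-110 5.6
15 87 y [-8.  9.] ztop-110 5.8
18 350 y [-8.3  8.6] ztop-110 5.5
22 328 y [-8.4  8.1] ztop-110 5.4
26 339 y [-8.6  8. ] ztop-110 5.2
30 339 y [-8.7  7.9] ztop-110 4.9
34 356 y [-8.9  8.3] ztop-110 4.6
38 344 y [-9.   8.3] ztop-110 4.5
42 381 y [-8.6  8.2] ztop-110 4.3
46 360 y [-8.5  8.1] ztop-110 4.0
50 367 y [-8.4  8.4] ztop-110 3.9
54 383 y [-8.4  8.2] ztop-110 3.6
58 375 y [-8.6  8.8] ztop-110 3.3
62 382 y [-9.   8.1] ztop-110 3.2
66 385 y [-8.8  8.2] ztop-110 2.9
70 386 y [-8.5  7.9] ztop-110 2.6
74 634 y [-13.5  12. ] ztop-110 6.9
78 622 y [-13.5  12.3] ztop-110 7.2
82 441 y [-13.9  12.1] ztop-110 6.9
```

Released. The collar sits about 1 mm off the face at the top, because the handle sags about 3° in the loose bore. I'll press once on the end block with shut fingers to make sure it is home.

```bash
python3 - <<'E'
from h import *
delta([645.4,-144.6,176],6.05)
E
```

```text
t 19.82 tcp [ 580.6 -288.4  175.4] shift [ 4.536  2.66  -0.017] spin 0.013539494232271446 yaw 6.13 tilt [ 0.001  0.    -1.   ] w 0.503 F [ 0.8  0.5 -0.7]
```

Emit:
move_arm(
  steps=[
    [[0.9,0,0],0,0],
    [[0.9,0,0],0,0],
    [[0.9,0.5,0],0,0],
    [[0.9,0.7,0],0,0],
    [[0.93,0.7,0],0,0],
    [[0,0.76,0],0,0],
    [[0,0,0],0,0],
    [[0,0,0],0,0],
  ],
)

```text
time: 20.48
tool_pos: [646.0, -143.4, 174.2]
tool_rot: [-2.096, -2.34, -0.0]
ft_force: [-1.1, -0.9, -0.4]
width: -0.002
gripper_force: 0.0
```

Emit:
move_arm(
  steps=[
    [[0,0,0.8],0,0],
    [[0,0,0.8],0,0],
    [[0,0,0.8],0,0],
    [[0,0,0.15],0,0],
    [[0,0,0],0,0],
    [[0,0,0],0,0],
    [[0,0,0],0,0],
  ],
)

```text
time: 21.07
tool_pos: [645.4, -146.3, 100.1]
tool_rot: [2.1, 2.334, 0.002]
ft_force: [-0.2, -0.1, 0.6]
width: 0.005
gripper_force: 0.0
```

```bash
python3 -c "
from h import *
ins()"
```

```text
t 21.07 err y 0.21 err z(down+) 9.25 to home 83.4 yaw 6.05 F tool [-0.1 -0.2 -0.6] T [ 0.01 -0.01  0.02] tcp [ 645.4 -146.3  100.1]
```

Emit:
move_arm(
  steps=[
    [[-0.15,0,0],0,0],
    [[-0.15,0,0],0,0],
    [[-0.15,0,0],0,0],
    [[-0.1,0,0],0,0],
    [[-0.05,0,0],0,0],
    [[-0.05,0,0],0,0],
    [[0,0,0],0,0],
    [[0,0,0],0,0],
  ],
)

```text
time: 21.73
tool_pos: [646.6, -165.0, 98.3]
tool_rot: [-2.101, -2.336, -0.0]
ft_force: [-0.0, -1.1, 0.2]
width: -0.001
gripper_force: 0.0
```

Emit:
move_arm(
  steps=[
    [[-0.05,0,0],0,0],
    [[-0.05,0,0],0,0],
    [[0,0,0],0,0],
    [[0,0,0],0,0],
  ],
)

```text
time: 22.07
tool_pos: [647.0, -168.0, 98.4]
tool_rot: [-2.101, -2.336, -0.0]
ft_force: [0.5, 1.0, 0.4]
width: -0.0
gripper_force: 0.2
```

Emit:
move_arm(
  steps=[
    [[-0.05,0,0],0,0],
    [[-0.05,0,0],0,0],
    [[0,0,0],0,0],
    [[0,0,0],0,0],
  ],
)

```text
time: 22.4
tool_pos: [647.3, -168.1, 98.3]
tool_rot: [-2.096, -2.336, -0.003]
ft_force: [-1.7, 6.8, 1.8]
width: -0.001
gripper_force: 3.3
```

Emit:
move_arm(
  steps=[
    [[-0.05,0,0],0,0],
    [[-0.05,0,0],0,0],
    [[0,0,0],0,0],
    [[0,0,0],0,0],
  ],
)

```text
time: 22.73
tool_pos: [647.5, -168.2, 98.1]
tool_rot: [-2.092, -2.336, -0.006]
ft_force: [-2.4, 12.7, 3.2]
width: -0.002
gripper_force: 6.2
```

It doesn't move under 13 N, so it is home. Back off, rise, check, and hand in.

Emit:
move_arm(
  steps=[
    [[0.3,0,0],0,0],
    [[0.8,0,0],0,0],
    [[0.5,0,-0.6],0,0],
    [[0,0,-0.9],0,0],
    [[0,0,-0.9],0,0],
    [[0,0,-0.6],0,0],
    [[0,0,0],0,0],
    [[0,0,0],0,0],
  ],
)

```text
time: 23.4
tool_pos: [643.1, -126.8, 189.6]
tool_rot: [2.099, 2.334, 0.001]
ft_force: [-0.8, 0.6, -0.3]
width: -0.002
gripper_force: 0.0
```

Emit:
move_arm(
  steps=[
    [[0,0,0],0,0],
    [[0,0,0],0,0],
    [[0,0,0],0,0],
    [[0,0,0],0,0],
    [[0,0,0],0,0],
    [[0,0,0],0,0],
  ],
)

```text
time: 23.9
tool_pos: [642.4, -126.3, 188.0]
tool_rot: [-2.1, -2.336, 0.001]
ft_force: [-0.1, 0.0, -0.5]
width: -0.002
gripper_force: 0.0
```

```bash
python3 - <<'E'
from h import *
o=get_obs();print(o["time"],o["tool_pos"],o["ft_force"])
t=capture("scene");P=cloud(t).reshape(-1,3);P=P[~np.isnan(P).any(1)]
M=np.array([657.8,-261.0,110]);a=np.radians(96.05);ux=np.array([np.cos(a),np.sin(a),0]);uy=np.array([np.sin(a),-np.cos(a),0])
A=(P-M)@ux;B=(P-M)@uy
q=(abs(B)<16)&(A>5)&(A<100)&(P[:,2]>90)&(P[:,2]<130);print("gauge pts",q.sum(),A[q].min(),A[q].max(),P[q,2].max())
print(close_job())
E
```

```text
23.9 [ 642.38689779 -126.25536538  187.95437099] [-0.0578124   0.03557069 -0.53045138]
gauge pts 472 6.401710054355721 82.80985487030654 122.7258725889382
the job is handed in; nothing more can be done
None
```

The slender gauge went from the rack to the rest, was regripped by its handle and pushed into the bushing until its collar stopped dead (it held under a 13 N push). The handle sags about 3° in the loose bore, so the collar's top edge reads about 1–2 mm off the face. The robot was clear and the job was handed in at about 24 s of 53 s; no verdict was shown.

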